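# Fit a filter cartridge into the pump's quick coupler

## Robot

A 6-joint arm with a two-finger parallel gripper is mounted at the origin on the work surface. World frame = base frame: x ahead of the robot, y to its left, z up, the work surface at z = 0. Lengths are in m, angles in rad, forces in N, time in s.
With the tool pointing down it reaches from about 0.325 to 0.775 m from the base axis. Payload 5.5 kg.
Tool frame: the origin (TCP) lies at the very end of the fingers, on their centre line; the grasp point (between the pads) lies r.pinch_z behind it (r.pinch_z is the distance from the TCP to the grasp point, in m); z points along the fingers, y is the line along which they close (so a half turn about z gives the same grasp; the last joint's range is limited). The gripper opens to 85 mm and grips with 20 to 120 N. Pads are 22 mm wide; open, the fingers measure 114 mm over their backs; the gripper's body (76 mm by 85 mm) begins 54 mm behind the grasp point. The pads swing forward as they close: fully open they stand 13 mm farther back than shut.
Start: joints at [1.229, 0.091, 1.231, -0, 1.82, -0.057], TCP at [0.169, 0.576, 0.231] pointing down, gripper open.
Joint ranges: [-2.87, 2.87], [-0.86, 2.18], [0.17, 2.46], [-1.51, 4.65], [0.06, 2.69], [-2.65, 2.65]. Speed limits (rad/s): [2.57, 2.57, 3.01, 3.14, 3.14, 3.14].

## Interface

Orientations are given as a rotation vector (axis times angle).
In Python, from station import r gives the robot as it stands.
- The arm moves only by the tool apply_moves, never from a script. Its argument "increments" is a list of rows, each a list of 6 numbers: the shift along the tool's x, y, z in mm, then the turn, a rotation vector about the tool's x, y, z in degrees. A call has 1 to 20 rows; each row is the pose to reach, as a shift and turn from the pose commanded when the call began, along the tool's axes at that moment; what a row does not reach only later rows make up. A row lasts 1/8 s, in which the tool goes at most 62.5 mm and 10.7 degrees, less where a joint would pass 70% of its speed; a pose out of reach is approached as far as the arm can. A call with a gripper value outside its range is refused whole. "hand" is the gripper's target within -1 to 1 (fully open at 1, half-way at 0, shut at -1), set as the call begins (left out, the last holds). The fingers move at their own pace and stop on an object; "squeeze" is the grip in N (left out, the last holds). Time passes only in rows, so rows that repeat a pose let the fingers close. It gives the time, the measured TCP pose, the force, the opening and the grip force at its end, in the units of the state.
- r.get_obs(): the state, without advancing time (a new reading comes with each control period).
- r.read_camera(name): name is "side" or "top"; returns a dict with "frame" (400x640x3 uint8, blue, green, red), "K" (3x3 intrinsics, pixels), "extrinsics" (4x4, takes a point from camera to world coordinates). Camera axes: x right, y down, z forward; pixel columns grow to the right and rows downward; lengths in m; the calibration is good to about 2 mm. A picture is of the moment at which its call begins. There is no depth.
- r.job_done(): hands the job in; it is judged then, once.
The state is a dict: "clock": time; "joint_positions": joint angles; "joint_vel": joint speeds; "effort": joint torques, N m; "eef_pos": TCP position; "tcp_rot": TCP orientation; "force": force on the tool from outside, world axes, zero at the start; "ft_torque": the same for the moment, N m; "grip_width": finger opening in m; "grasp_force": force on a finger pad.
Only numpy, scipy, OpenCV 4.12 (cv2) and the standard library are available. Lean on these libraries where they do the work, as an engineer would, in place of code of your own. Each camera call takes 0.05 s, during which the arm holds its last target. There are 200 camera calls.

## Task

Fit the thicker of the two filter cartridges from the rack into the quick coupler on the pump block: press the coupler's sleeve down by one of its ears until it stays back by itself, then push the cartridge's plug gently down into the mouth until the sleeve springs up again and locks it, and let go. Press and push only gently, feeling for the stops, since the coupler can be damaged; the cartridge must end upright, fully home and locked. Leave the slim cartridge and the net pot where they stand.

Things in the scene. Friction and masses are not known exactly. Their poses are not given: they have to be found in the camera images.
- coupler: Fixed pump manifold, black block 110 (x) x 150 (y) x 30 mm; grey pump on its +x side (x 60 to 160, y +-45, z to 87 mm). Origin: centre of its underside, on the coupler's nominal vertical axis; z up. All of the steel coupler on it (lip, ears, bore together) can be raised: it stands 0 to 24 mm lower than the heights given here (those of its top position) and up to 2.5 mm off in x and in y: in no reading, to be felt. It is rigid and upright.
- mouth (a point): Centre of the coupler's upward mouth in its top position, z = 114 mm of coupler (really 0 to 24 mm lower, and +-2.5 mm in x and y). Lip 39 mm outside, bore 23 mm with a funnel to 29 mm. The lip is the hard stop for the cartridge's flange. With the sleeve forward, two steel dogs bar the bore 16 mm below the lip; nothing goes in deeper.
- cup (a point): Place (24 mm below the lip, top position) of the floor of a sprung brass cup in the bore, as it stands once the sleeve is back and holds it back. The plug meets it when the flange is 16 mm above the lip; it resists with 6 rising to 10 N, plus 2 N rubbing and 2 N at 20 mm/s. 2.5 mm before the flange meets the lip the dogs drop into the groove and the sleeve springs up. Let go, the locked cartridge stays about there.
- ear_l (a point): Centre of the top face (z = 102 mm of coupler in its top position, really 0 to 24 mm lower) of the sleeve's ear on the +y side when the sleeve is forward: flat steel lug 26 mm wide (x), 8 mm thick, from 27 to 61 mm off the axis (this point: 44 mm). The sleeve is a steel ring 60 mm outside, 24 mm tall, flush with the ears on top.
- ear_r (a point): The same for the like ear on the -y side. Either ear will do; the sleeve slides straight down without jamming. Over 30 N of the fingers on sleeve or coupler is damage. So are over 35 N (all contacts added) between cartridge and coupler, of which the dogs' squeeze on the plug takes up to 15 N: push with less than 20 N.
- sleeve (a joint): How far the coupler's sleeve is drawn back (straight down), in m: 0 = forward (up), 0.015 = hard stop. Its spring pushes up with 4 N at 0, 5 N at the stop. Pressed past about 0.0125 (best: to the stop) and released, it stays caught at about 0.0113; it returns to 0 only when a plug is pushed home.
- rack: Grey cartridge rack fixed to the table, block 100 (x) x 170 (y) x 48 mm, origin centre of underside; two through holes of 24 mm at y = -42.5 and +42.5 mm, x = 0. The two cartridges stand in them, plug down, in either order.
- cartridge: The thick cartridge to fit: loose, upright, 0.2 to 0.33 kg, 100 mm long. Origin: the tip of its plug (on the axis), z towards the head. From the tip: steel plug 21 mm diameter, nose tapered to 16 mm, waist groove at 16 to 26 mm; flange 36 mm diameter at 40 to 45 mm, which seats on the lip; white cylindrical head 35 mm diameter to 100 mm. In the rack the tip is 8 mm above the table.
- slim: The other cartridge (not to be used), loose: head 25 mm diameter with a rounded top, 114 mm long, flange 32 mm, no groove. Origin at its tip, z up. To be left in the rack.
- netpot: Small black empty net pot, a cup of 44 mm diameter and 45 mm height, loose; origin centre of its underside. Leave alone.
Not all that is in view belongs to the job. Leave any orange or turquoise look-alike of the cartridge alone.

How it is judged:
On the way, in this order (a step that is already met when the one before it is completed fails the run):
1. the sleeve has been drawn back and stays back by itself (over 9 mm), nothing of the robot touching the coupler (value of joint sleeve above 0.009 m and contact force between the fingers and coupler below 0.1 N), for 0.2 s.
2. the cartridge's plug is in the coupler's mouth while the sleeve is still back (value of joint sleeve above 0.009 m and z of cartridge in the frame of coupler below 0.086 m and horizontal distance between cartridge and coupler below 0.006 m), for 0.05 s.
At the end, for the whole second after the job is handed in: The thick cartridge is locked in the coupler: sleeve forward again (under 4 mm back), the plug's tip less than 77.5 mm above the table (with the sleeve forward: groove in the dogs), within 6 mm of the coupler's nominal axis, upright within 0.12 rad, at rest and released (value of joint sleeve below 0.004 m and z of cartridge in the frame of coupler below 0.0775 m and horizontal distance between cartridge and coupler below 0.006 m and angle between cartridge's own z axis and vertical below 0.12 rad and linear speed of cartridge below 0.02 m/s and contact force between the fingers and cartridge below 0.1 N); the robot touches nothing.
It fails at once if more than 35 N between the cartridge and the coupler, the dogs' squeeze included (contact force between cartridge and coupler above 35 N).
It fails at once if more than 30 N from the fingers on the coupler or its sleeve (contact force between the fingers and coupler above 30 N).
It fails at once if the slim cartridge or the net pot moved more than 4 cm (distance of any of slim, netpot from where it was at the start of the episode above 0.04 m).
It also fails if it takes over 64 s, if anything falls off the work surface, if the arm or the gripper's body presses on something with over 40 N, if the wrist force passes 120 N, or if a joint passes its speed limit or range.

## Working session

There is one attempt and no reset: what is moved stays moved. The work goes in short steps, Python scripts to look and compute and a tool call to move; the robot and the scene stay as the last step left them, time stands still between calls to the robot, and variables do not carry over. Pictures are saved under pics/ and viewed, at most 10 in all, crops included, and the job is handed in when it is done.

Besides the shell and the picture viewer there is one more tool, called as name([rows], argument=value, ...), one row to a line, values as JSON. apply_moves: Moves the arm, as the interface text tells. Its arguments: {"type":"object","properties":{"increments":{"type":"array"},"hand":{"type":"number"},"squeeze":{"type":"number"}},"required":["increments"]}

```bash
mkdir -p pics; python3 - <<'E'
from station import r
import cv2,numpy as np
o=r.get_obs();print(o, r.pinch_z)
for n in("side","top"):
    c=r.read_camera(n);cv2.imwrite(f"pics/{n}0.png",c["frame"]);print(n,c["K"].tolist(),np.round(c["extrinsics"],4).tolist())
E
```

```text
{'clock': 0.0, 'joint_positions': array([ 1.22934425e+00,  9.18202738e-02,  1.23192388e+00,  1.93868735e-05,
        1.81982305e+00, -5.66883562e-02]), 'joint_vel': array([-1.48713540e-03,  2.60919075e-04, -2.19730317e-05,  1.50190924e-03,
       -4.50652291e-04,  1.78687112e-03]), 'effort': array([-2.01052826e-04, -4.58722937e+01, -4.18034005e+01,  1.42800795e-04,
        1.12936026e-02, -1.99194551e-05]), 'eef_pos': array([0.16844515, 0.57555275, 0.23015254]), 'tcp_rot': array([-4.45730372e-01, -3.10939714e+00,  3.03413723e-03]), 'force': array([ 0.58773912, -0.26527646, -0.10596182]), 'ft_torque': array([-0.09688417, -0.00682941, -0.02640236]), 'grasp_force': 0.0, 'grip_width': 0.08551139646124951} 0.0187
side [[420.3937162000429, 0.0, 327.51069686112777], [0.0, 420.3937162000429, 194.61472899460665], [0.0, 0.0, 1.0]] [[0.9117, -0.2818, 0.2989, 0.2443], [-0.4108, -0.6183, 0.67, -0.6391], [-0.004, -0.7337, -0.6795, 0.6767], [0.0, 0.0, 0.0, 1.0]]
top [[445.580105695998, 0.0, 318.499516355653], [0.0, 445.580105695998, 205.11152181362544], [0.0, 0.0, 1.0]] [[0.1359, -0.9704, 0.1996, 0.3807], [-0.9907, -0.1336, 0.025, -0.057], [0.0024, -0.2011, -0.9796, 0.8878], [0.0, 0.0, 0.0, 1.0]]
```

View pics/side0.png

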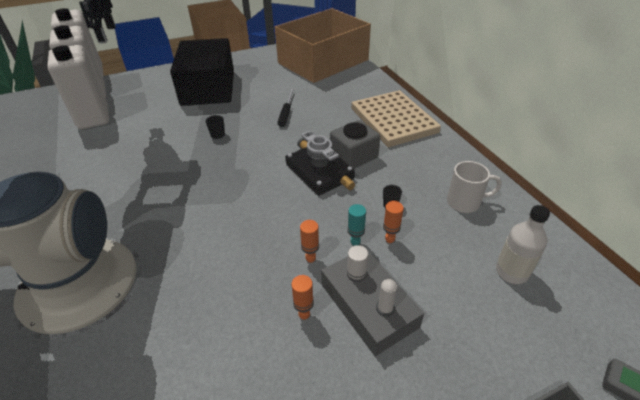

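View pics/top0.png

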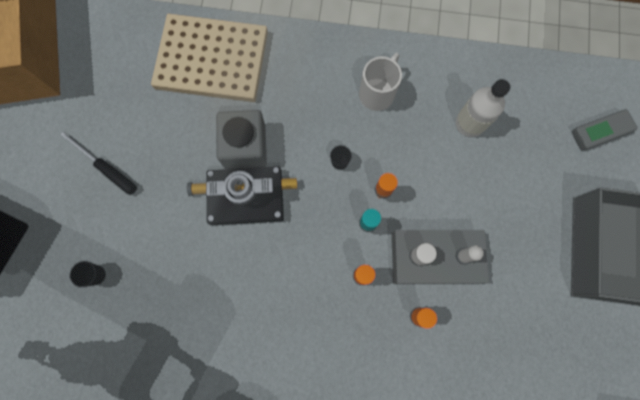

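The side view shows the coupler at about (319,145), the thick white cartridge at (358,262) and the slim one at (388,295). In the top view these are at (238,186), (425,254) and (473,254). I'll enlarge these areas to get precise pixels.

```bash
python3 - <<'E'
import cv2,numpy as np
def crop(n,x,y,w=100,h=75):
    f=cv2.imread(f"pics/{n}0.png")[y:y+h,x:x+w]
    f=cv2.convertScaleAbs(f,alpha=1.5,beta=15)
    f=cv2.resize(f,(400,300),interpolation=cv2.INTER_CUBIC)
    for k in range(0,w,20): cv2.line(f,(k*4,0),(k*4,6),(0,255,0),1);cv2.putText(f,str(x+k),(k*4,16),0,.35,(0,255,0))
    for k in range(0,h,15): cv2.line(f,(0,k*4),(6,k*4),(0,255,0),1);cv2.putText(f,str(y+k),(8,k*4+4),0,.35,(0,255,0))
    return f
m=np.vstack([np.hstack([crop("side",275,122),crop("top",188,146)]),np.hstack([crop("side",317,238,120,90)[:300,:400] if 0 else crop("side",325,240),crop("top",392,216)])])
cv2.imwrite("pics/m0.png",m)
E
```

```text
(no output)
```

View pics/m0.png

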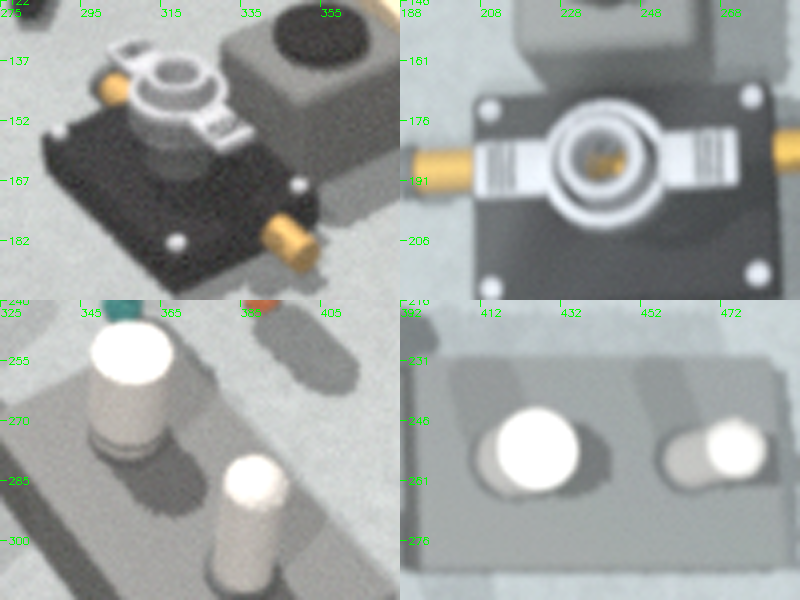

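Side view: lip centre about (319.5,140), ear ends (304.5,135) and (333,157), thick head top (358,253). Top view: lip (238,185.5), ear ends (206,188.5) and (272.5,185.2), head (426.5,253.2), screws' centre (243.6,194.2).

```bash
cat > h.py <<'E'
import numpy as np
Ks=dict(side=(420.394,327.511,194.615),top=(445.58,318.5,205.112))
E=dict(side=np.array([[0.9117,-0.2818,0.2989,0.2443],[-0.4108,-0.6183,0.67,-0.6391],[-0.004,-0.7337,-0.6795,0.6767]]),
 top=np.array([[0.1359,-0.9704,0.1996,0.3807],[-0.9907,-0.1336,0.025,-0.057],[0.0024,-0.2011,-0.9796,0.8878]]))
def ray(n,u,v):
    f,cx,cy=Ks[n];d=E[n][:,:3]@[(u-cx)/f,(v-cy)/f,1];return E[n][:,3],d/np.linalg.norm(d)
def tri(s,t):
    A=0;b=0;R=[ray("side",*s),ray("top",*t)]
    for c,d in R: P=np.eye(3)-np.outer(d,d);A=A+P;b=b+P@c
    x=np.linalg.solve(A,b);return x.round(4),[round(float(np.linalg.norm(np.cross(x-c,d))),4) for c,d in R]
def atz(n,p,z):
    c,d=ray(n,*p);return (c+d*(z-c[2])/d[2]).round(4)
E
python3 - <<'E'
from h import *
print("head",tri((358,253),(426.5,253.2)),atz("side",(358,253),.108),atz("top",(426.5,253.2),.108))
print("lip",tri((319.5,140),(238,185.5)))
print("earL",tri((304.5,135),(206,188.5)));print("earR",tri((333.3,157),(272.5,185.25)))
print("block",atz("top",(243.6,194.2),.031))
for p in((490,110),(752,97),(490,290),(757,275)):print("screw",atz("top",(188+(p[0]-400)/4,146+p[1]/4),.031))
print("screwS",[atz("side",(275+a/4,122+b/4),.031) for a,b in((57,131),(298,185),(177,242))])
print("slim",tri((388.5,283),(476,253)))
for n,p in(("side",(392,193)),("top",(340.5,157))):print("pot",atz(n,p,.04))
E
```

```text
head (array([ 0.4807, -0.236 ,  0.1083]), [0.0005, 0.0005]) [ 0.4814 -0.2358  0.108 ] [ 0.4803 -0.2359  0.108 ]
lip (array([0.5591, 0.1137, 0.0968]), [0.001, 0.001])
earL (array([0.548 , 0.1775, 0.0745]), [0.0012, 0.0012])
earR (array([0.5689, 0.0532, 0.0861]), [0.0007, 0.0007])
block [0.5569 0.1142 0.031 ]
screw [0.5896 0.1866 0.031 ]
screw [0.614  0.0585 0.031 ]
screw [0.5002 0.1698 0.031 ]
screw [0.5252 0.0421 0.031 ]
screwS [array([0.5013, 0.1723, 0.031 ]), array([0.6155, 0.0612, 0.031 ]), array([0.5279, 0.0435, 0.031 ])]
slim (array([ 0.4917, -0.3181,  0.1195]), [0.0009, 0.0009])
pot [ 0.6578 -0.0663  0.04  ]
pot [ 0.6561 -0.0654  0.04  ]
```

Heights agree with the text: head top 0.108 m, and the lip at about 0.097 m, so the coupler sits about 17 mm low. Coupler yaw is about +10°. Next, work out the move to above the -y ear.

```bash
cat >> h.py <<'E'
from scipy.spatial.transform import Rotation as Ro
def go(pos,head):
    from station import r
    o=r.get_obs();R=Ro.from_rotvec(o["tcp_rot"])
    h=np.radians(head);y=np.array([np.cos(h),np.sin(h),0]);z=np.array([0,0,-1.]);T=np.column_stack([np.cross(y,z),y,z])
    q=(R.inv()*Ro.from_matrix(T)).as_rotvec(degrees=True)
    print("t",o["clock"],"pos",o["eef_pos"].round(4),"axes",R.as_matrix().round(3).tolist(),"F",o["force"].round(2))
    print("inc",(R.inv().apply(np.array(pos)-o["eef_pos"])*1000).round(1),q.round(2))
E
python3 -c "
from h import *
go([.566,.069,.13],10)"
```

```text
t 0.1 pos [0.1685 0.5756 0.2302] axes [[-0.96, 0.281, -0.001], [0.281, 0.96, -0.002], [0.0, -0.002, -1.0]] F [0.45 0.01 0.05]
inc [-523.8 -374.3  100.9] [-1.000e-01  5.000e-02  6.368e+01]
```

apply_moves([
  [-50,-36,0,0,0,6],
  [-100,-72,0,0,0,12],
  [-150,-108,0,0,0,18],
  [-200,-144,0,0,0,24],
  [-250,-180,0,0,0,30],
  [-300,-216,0,0,0,36],
  [-350,-252,0,0,0,42],
  [-400,-288,0,0,0,48],
  [-450,-324,0,0,0,55],
  [-500,-360,20,0,0,60],
  [-524,-374,50,0,0,63.7],
  [-524,-374,80,0,0,63.7],
  [-524,-374,100,0,0,63.7],
  [-524,-374,100,0,0,63.7],
  [-524,-374,100,0,0,63.7],
], hand=-1, squeeze=20)

```text
clock: 1.98
eef_pos: [0.5668, 0.0702, 0.1328]
tcp_rot: [2.018, 2.406, 0.002]
force: [0.6, 0.0, 0.5]
grip_width: 0.0001
grasp_force: 0.0
```

```bash
python3 -c "
from h import *
go([.566,.069,.10],10)
from station import r;import cv2
a=r.read_camera('side')['frame'][90:200,250:400];b=r.read_camera('top')['frame'][130:240,170:320]
f=np.vstack([cv2.resize(x,None,fx=2.7,fy=2.7,interpolation=2) for x in(a,b)]);cv2.imwrite('pics/e1.png',f)"
```

```text
t 1.975 pos [0.5668 0.0702 0.1328] axes [[-0.174, 0.985, 0.002], [0.985, 0.174, 0.0], [-0.0, 0.002, -1.0]] F [0.57 0.03 0.5 ]
inc [-1.  -1.  32.8] [0.12 0.02 0.03]
```

View pics/e1.png

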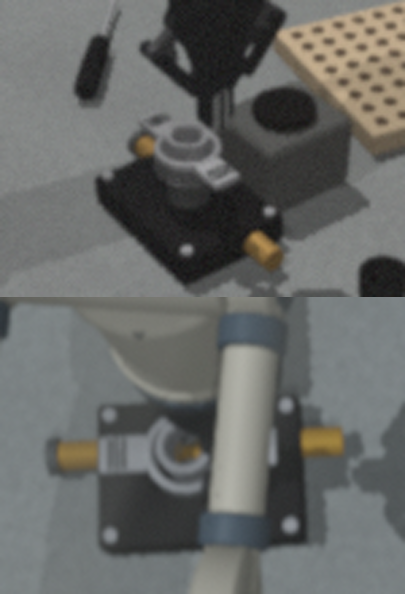

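The closed fingers are above the -y ear, with the tip at about (328,134) in the side view. I'll lower them gently until I feel contact.

apply_moves([
  [-1,-1,10,0,0,0],
  [-1,-1,20,0,0,0],
  [-1,-1,29,0,0,0],
  [-1,-1,31,0,0,0],
  [-1,-1,33,0,0,0],
  [-1,-1,35,0,0,0],
  [-1,-1,37,0,0,0],
  [-1,-1,38,0,0,0],
  [-1,-1,39,0,0,0],
  [-1,-1,40,0,0,0],
  [-1,-1,40,0,0,0],
])

```text
clock: 3.45
eef_pos: [0.5655, 0.0685, 0.0912]
tcp_rot: [-2.02, -2.406, 0.0]
force: [-0.8, 0.5, 0.2]
grip_width: 0.0
grasp_force: 0.0
```

apply_moves([
  [0,0,1,0,0,0],
  [0,0,2,0,0,0],
  [0,0,3,0,0,0],
  [0,0,4,0,0,0],
  [0,0,4,0,0,0],
])

```text
clock: 4.08
eef_pos: [0.5655, 0.0685, 0.0871]
tcp_rot: [-2.02, -2.406, 0.0]
force: [-0.6, -0.2, 0.0]
grip_width: 0.0001
grasp_force: 0.0
```

apply_moves([
  [0,0,1,0,0,0],
  [0,0,2,0,0,0],
  [0,0,3,0,0,0],
  [0,0,3,0,0,0],
])

```text
clock: 4.58
eef_pos: [0.5657, 0.0685, 0.0849]
tcp_rot: [2.019, 2.406, 0.001]
force: [-3.0, -0.1, 5.0]
grip_width: 0.0
grasp_force: 2.4
```

apply_moves([
  [0,0,1,0,0,0],
  [0,0,2,0,0,0],
  [0,0,3,0,0,0],
  [0,0,3,0,0,0],
])

```text
clock: 5.08
eef_pos: [0.5657, 0.0685, 0.0817]
tcp_rot: [2.02, 2.406, 0.0]
force: [-2.0, -1.1, 4.6]
grip_width: -0.0003
grasp_force: 2.4
```

apply_moves([
  [0,0,1,0,0,0],
  [0,0,2,0,0,0],
  [0,0,3,0,0,0],
  [0,0,4,0,0,0],
  [0,0,5,0,0,0],
  [0,0,5,0,0,0],
])

```text
clock: 5.82
eef_pos: [0.5657, 0.0685, 0.0766]
tcp_rot: [2.02, 2.406, 0.0]
force: [-1.4, -0.4, 4.0]
grip_width: 0.0004
grasp_force: 2.5
```

apply_moves([
  [0,0,1,0,0,0],
  [0,0,2,0,0,0],
  [0,0,3,0,0,0],
  [0,0,4,0,0,0],
  [0,0,4,0,0,0],
])

```text
clock: 6.45
eef_pos: [0.5657, 0.0685, 0.0723]
tcp_rot: [2.02, 2.406, 0.0]
force: [-0.5, 0.5, 4.7]
grip_width: 0.0005
grasp_force: 2.4
```

apply_moves([
  [0,0,1,0,0,0],
  [0,0,1,0,0,0],
])

```text
clock: 6.7
eef_pos: [0.5657, 0.0685, 0.0713]
tcp_rot: [2.02, 2.406, 0.0]
force: [-0.6, 0.1, 5.7]
grip_width: -0.0001
grasp_force: 2.4
```

apply_moves([
  [0,0,1,0,0,0],
  [0,0,1,0,0,0],
])

```text
clock: 6.95
eef_pos: [0.5657, 0.0685, 0.0705]
tcp_rot: [2.02, 2.406, 0.0]
force: [-1.3, -0.4, 5.2]
grip_width: 0.0003
grasp_force: 2.7
```

apply_moves([
  [0,0,0.7,0,0,0],
  [0,0,0.7,0,0,0],
])

```text
clock: 7.2
eef_pos: [0.5658, 0.0685, 0.0704]
tcp_rot: [2.019, 2.406, 0.001]
force: [-1.2, -1.5, 8.5]
grip_width: -0.0001
grasp_force: 4.0
```

I've felt the stop at z≈0.0704, so the forward ear top is 0.0854 and the lip about 0.0974, which matches the cameras. I'll lift off and head for the cartridge.

apply_moves([
  [0,0,-2,0,0,0],
  [0,0,-6,0,0,0],
  [0,0,-30,0,0,0],
  [0,0,-70,0,0,0],
  [0,0,-110,0,0,0],
  [0,0,-110,0,0,0],
], hand=1)

```text
clock: 7.95
eef_pos: [0.5671, 0.0687, 0.1833]
tcp_rot: [2.017, 2.403, 0.007]
force: [-0.4, -0.5, -0.3]
grip_width: 0.0857
grasp_force: 0.0
```

```bash
python3 -c "
from h import *
go([.4808,-.236,.18],-23)"
```

```text
t 7.95 pos [0.5671 0.0687 0.1833] axes [[-0.173, 0.985, 0.006], [0.985, 0.173, 0.001], [-0.001, 0.006, -1.0]] F [-0.38 -0.54 -0.33]
inc [-285.1 -137.8    2.6] [ 0.36 -0.07 32.99]
```

apply_moves([
  [-50,-24,0,0,0,6],
  [-100,-48,0,0,0,12],
  [-150,-72,0,0,0,18],
  [-200,-96,0,0,0,24],
  [-250,-120,0,0,0,30],
  [-285,-138,0,0.3,0,33],
  [-285,-138,0,0.3,0,33],
  [-285,-138,0,0.3,0,33],
  [-285,-138,0,0.3,0,33],
])

```text
clock: 9.07
eef_pos: [0.4794, -0.2349, 0.179]
tcp_rot: [-2.615, -1.734, 0.006]
force: [-0.4, -0.0, -0.3]
grip_width: 0.0856
grasp_force: 0.0
```

```bash
python3 -c "
from h import *
go([.4808,-.236,.069],-23)
from station import r;import cv2
a=r.read_camera('side')['frame'];b=r.read_camera('top')['frame'][146:221,188:288]
f=np.vstack([cv2.resize(x,(400,300),interpolation=2) for x in(a[122:197,275:375],b)])
g=np.vstack([cv2.resize(cv2.imread(f'pics/{n}0.png')[y:y+75,x:x+100],(400,300),interpolation=2) for n,x,y in(('side',275,122),('top',188,146))])
cv2.imwrite('pics/s1.png',np.hstack([g,f]))"
```

```text
t 9.075 pos [ 0.4794 -0.2349  0.179 ] axes [[0.389, 0.921, -0.006], [0.921, -0.389, 0.001], [-0.001, -0.006, -1.0]] F [-0.45 -0.01 -0.3 ]
inc [ -0.4   2.4 110. ] [-0.33  0.05  0.09]
```

View pics/s1.png

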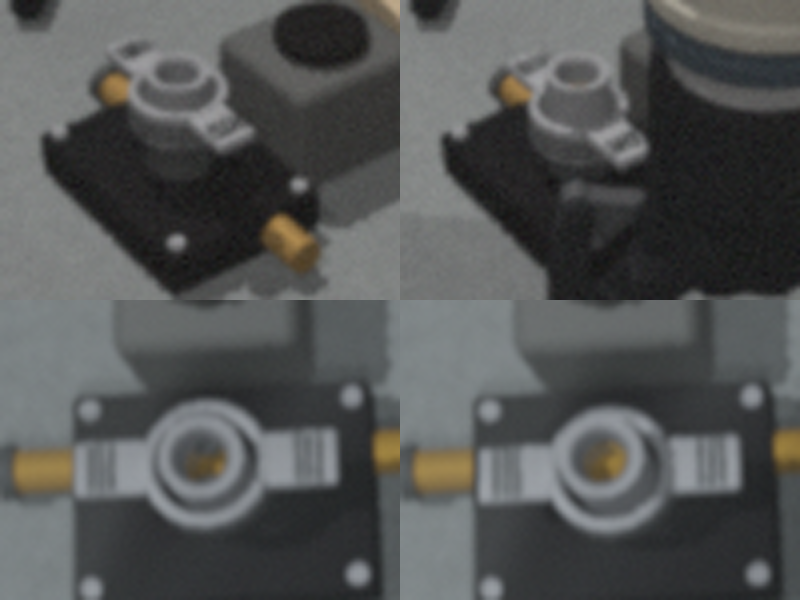

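The pictures show the sleeve held back: its ring sits clearly lower, with the cone of the neck exposed. Now down to the cartridge and grip.

apply_moves([
  [-0.4,2.4,20,-0.3,0,0],
  [-0.4,2.4,45,-0.3,0,0],
  [-0.4,2.4,70,-0.3,0,0],
  [-0.4,2.4,90,-0.3,0,0],
  [-0.4,2.4,105,-0.3,0,0],
  [-0.4,2.4,110,-0.3,0,0],
  [-0.4,2.4,110,-0.3,0,0],
  [-0.4,2.4,110,-0.3,0,0],
])

```text
clock: 10.18
eef_pos: [0.4811, -0.2376, 0.0707]
tcp_rot: [2.618, 1.732, -0.0]
force: [0.0, -1.0, -0.4]
grip_width: 0.0853
grasp_force: 0.0
```

apply_moves([
  [0,0,0,0,0,0],
  [0,0,0,0,0,0],
  [0,0,0,0,0,0],
  [0,0,0,0,0,0],
  [0,0,0,0,0,0],
  [0,0,0,0,0,0],
  [0,0,0,0,0,0],
  [0,0,0,0,0,0],
], hand=-1, squeeze=40)

```text
clock: 11.18
eef_pos: [0.4808, -0.2375, 0.0699]
tcp_rot: [2.619, 1.733, -0.001]
force: [0.4, -0.2, 3.0]
grip_width: 0.0334
grasp_force: 40.1
```

```bash
python3 -c "
from h import *
go([.4808,-.236,.2],-23)"
```

```text
t 11.175 pos [ 0.4808 -0.2375  0.0699] axes [[0.391, 0.92, 0.0], [0.92, -0.391, -0.002], [-0.002, 0.001, -1.0]] F [ 0.45 -0.18  3.03]
inc [   1.1   -0.4 -130.1] [ 0.06  0.09 -0.02]
```

apply_moves([
  [0,0,-10,0,0,0],
  [0,0,-30,0,0,0],
  [0,0,-60,0,0,0],
  [0,0,-90,0,0,0],
  [0,0,-120,0,0,0],
  [0,0,-130,0,0,0],
  [0,0,-130,0,0,0],
  [0,0,-130,0,0,0],
])

```text
clock: 12.18
eef_pos: [0.4801, -0.2368, 0.1979]
tcp_rot: [-2.619, -1.733, 0.004]
force: [0.0, -0.2, -3.2]
grip_width: 0.0343
grasp_force: 41.0
```

```bash
python3 -c "
from h import *
go([.5585,.1145,.2],9)
from station import r;import cv2
o=r.get_obs();p=o['eef_pos']
f=r.read_camera('side');g=r.read_camera('top')
out=[]
for n,c in(('side',f),('top',g)):
    M=np.linalg.inv(c['extrinsics'])
    im=cv2.convertScaleAbs(c['frame'],alpha=1.5,beta=15)
    def pr(q):
        q=M@np.r_[q,1];q=c['K']@q[:3];return q[:2]/q[2]
    tip=pr(p-[0,0,.062]);hd=pr(p+[0,0,.038]);print(n,tip,hd)
    u,v=map(int,(tip+hd)/2);x,y=max(0,u-50),max(0,v-37)
    print(x,y);k=cv2.resize(im[y:y+75,x:x+100],(400,300),interpolation=2);out.append(k)
    for q in(tip,hd):cv2.circle(k,tuple(int(t) for t in ((q-[x,y])*4)),3,(0,0,255),1)
cv2.imwrite('pics/c1.png',np.hstack(out))"
```

```text
t 12.175 pos [ 0.4801 -0.2368  0.1979] axes [[0.391, 0.92, -0.003], [0.92, -0.391, -0.0], [-0.001, -0.002, -1.0]] F [ 0.01 -0.24 -3.21]
inc [354.  -65.2  -2.4] [-1.600e-01  3.000e-02 -3.202e+01]
side [358.32128537 243.15143683] [361.33087944 200.07769436]
309 184
top [431.01114253 251.84386044] [448.03079302 245.13796622]
389 211
```

View pics/c1.png

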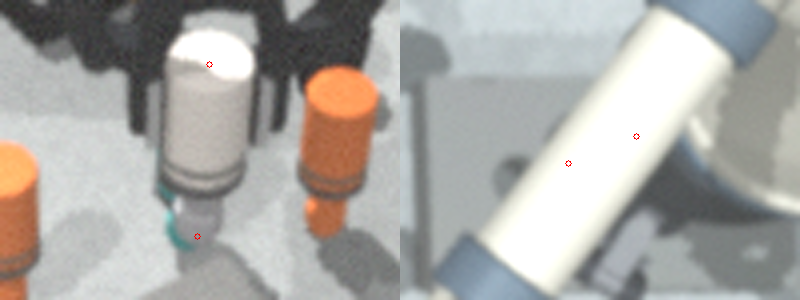

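The cartridge is held upright and its tip is where computed, at about (358,243) in the side view. Carry it above the mouth.

apply_moves([
  [36,-6.5,0,0,0,-3.2],
  [72,-13,0,0,0,-6.4],
  [108,-20,0,0,0,-9.6],
  [144,-26,0,0,0,-12.8],
  [180,-33,0,0,0,-16],
  [216,-40,0,0,0,-19.2],
  [252,-46,0,0,0,-22.4],
  [288,-53,0,0,0,-25.6],
  [324,-60,0,0,0,-29],
  [354,-65,0,0,0,-32],
  [354,-65,0,0,0,-32],
  [354,-65,0,0,0,-32],
  [354,-65,0,0,0,-32],
])

```text
clock: 13.9
eef_pos: [0.5591, 0.1132, 0.1988]
tcp_rot: [2.042, 2.387, -0.003]
force: [-0.3, 0.1, -3.7]
grip_width: 0.0341
grasp_force: 40.9
```

```bash
python3 -c "
from h import *
go([.5588,.114,.165],9)"
```

```text
t 13.9 pos [0.5591 0.1132 0.1988] axes [[-0.155, 0.988, -0.001], [0.988, 0.155, -0.002], [-0.002, -0.001, -1.0]] F [-0.27  0.12 -3.74]
inc [ 0.9 -0.1 33.8] [-0.05  0.1  -0.1 ]
```

apply_moves([
  [1,0,8,0,0,0],
  [1,0,18,0,0,0],
  [1,0,28,0,0,0],
  [1,0,34,0,0,0],
  [1,0,34,0,0,0],
  [1,0,34,0,0,0],
])

```text
clock: 14.65
eef_pos: [0.5592, 0.1151, 0.1654]
tcp_rot: [2.04, 2.388, -0.001]
force: [-0.3, 0.2, -3.6]
grip_width: 0.0344
grasp_force: 40.9
```

```bash
python3 -c "
from h import *
go([.5588,.114,.15],9)
from station import r;import cv2
f=r.read_camera('side')['frame'][85:175,260:380];g=r.read_camera('top')['frame'][146:236,188:308]
cv2.imwrite('pics/i1.png',np.hstack([cv2.resize(cv2.convertScaleAbs(k,alpha=1.5,beta=15),(400,300),interpolation=2) for k in(f,g)]))"
```

```text
t 14.65 pos [0.5592 0.1151 0.1654] axes [[-0.156, 0.988, 0.0], [0.988, 0.156, -0.001], [-0.001, 0.0, -1.0]] F [-0.29  0.23 -3.56]
inc [-1.  -0.6 15.4] [ 0.    0.08 -0.02]
```

View pics/i1.png

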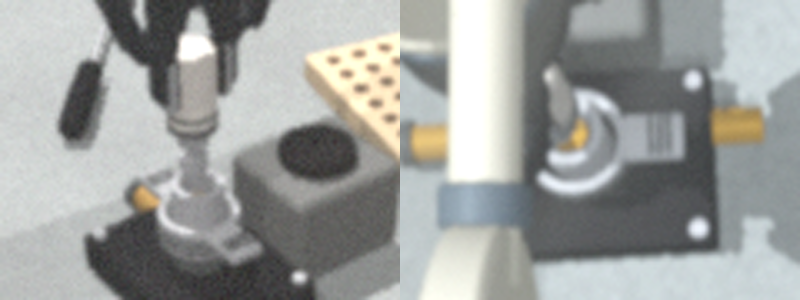

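The plug is over the mouth, so I'll lower it into the funnel slowly and watch the side forces.

apply_moves([
  [-1,-0.5,2,0,0,0],
  [-1,-0.5,4,0,0,0],
  [-1,-0.5,6,0,0,0],
  [-1,-0.5,8,0,0,0],
  [-1,-0.5,9,0,0,0],
  [-1,-0.5,10,0,0,0],
  [-1,-0.5,10,0,0,0],
])

```text
clock: 15.62
eef_pos: [0.5587, 0.114, 0.155]
tcp_rot: [2.04, 2.388, -0.002]
force: [-1.3, 0.1, -3.8]
grip_width: 0.0342
grasp_force: 40.9
```

apply_moves([
  [0,0,1,0,0,0],
  [0,0,2,0,0,0],
  [0,0,3,0,0,0],
  [0,0,3,0,0,0],
])

```text
clock: 16.12
eef_pos: [0.5589, 0.1138, 0.1523]
tcp_rot: [2.04, 2.387, -0.002]
force: [0.9, -1.6, -2.3]
grip_width: 0.0339
grasp_force: 40.9
```

apply_moves([
  [-0.5,0.2,0,0,0,0],
  [-0.5,0.2,1,0,0,0],
  [-0.5,0.2,1,0,0,0],
])

```text
clock: 16.5
eef_pos: [0.5591, 0.1134, 0.1511]
tcp_rot: [2.04, 2.387, -0.002]
force: [1.1, -1.2, -1.6]
grip_width: 0.0342
grasp_force: 41.0
```

apply_moves([
  [0,0,0,0,0,0],
])

```text
clock: 16.62
eef_pos: [0.5591, 0.1134, 0.1511]
tcp_rot: [2.04, 2.388, -0.002]
force: [1.0, -0.7, -1.2]
grip_width: 0.0338
grasp_force: 41.0
```

Slight contact on the funnel wall pushes toward +x and -y, so I'll follow it.

apply_moves([
  [-0.5,0.6,0,0,0,0],
  [-0.5,0.6,1,0,0,0],
  [-0.5,0.6,1,0,0,0],
])

```text
clock: 17.0
eef_pos: [0.5597, 0.1131, 0.1499]
tcp_rot: [2.04, 2.388, -0.002]
force: [1.3, -0.8, -2.3]
grip_width: 0.0342
grasp_force: 41.0
```

apply_moves([
  [0,0,0.5,0,0,0],
  [0,0,1,0,0,0],
  [0,0,1,0,0,0],
])

```text
clock: 17.38
eef_pos: [0.5598, 0.113, 0.1492]
tcp_rot: [2.04, 2.388, -0.002]
force: [1.4, -1.8, -1.1]
grip_width: 0.0344
grasp_force: 41.0
```

apply_moves([
  [-0.4,0.4,0,0,0,0],
  [-0.8,0.7,0,0,0,0],
  [-0.8,0.7,0,0,0,0],
])

```text
clock: 17.75
eef_pos: [0.5602, 0.1125, 0.1485]
tcp_rot: [-2.04, -2.389, 0.003]
force: [0.8, -1.6, -2.1]
grip_width: 0.0339
grasp_force: 41.0
```

apply_moves([
  [0,0,0.5,0,0,0],
  [0,0,1,0,0,0],
  [0,0,1,0,0,0],
])

```text
clock: 18.12
eef_pos: [0.5603, 0.1125, 0.1478]
tcp_rot: [2.04, 2.388, -0.002]
force: [-0.6, -0.4, -3.2]
grip_width: 0.0341
grasp_force: 41.0
```

apply_moves([
  [0,0,1,0,0,0],
  [0,0,2,0,0,0],
  [0,0,3,0,0,0],
  [0,0,3,0,0,0],
])

```text
clock: 18.62
eef_pos: [0.5604, 0.1124, 0.1448]
tcp_rot: [2.04, 2.388, -0.002]
force: [0.1, -0.3, -3.1]
grip_width: 0.0339
grasp_force: 41.0
```

apply_moves([
  [0,0,1,0,0,0],
  [0,0,2,0,0,0],
  [0,0,3,0,0,0],
  [0,0,3,0,0,0],
])

```text
clock: 19.12
eef_pos: [0.5604, 0.1124, 0.1419]
tcp_rot: [2.04, 2.388, -0.002]
force: [-0.8, -0.8, -2.8]
grip_width: 0.0343
grasp_force: 41.0
```

apply_moves([
  [0,0,1,0,0,0],
  [0,0,2,0,0,0],
  [0,0,3,0,0,0],
  [0,0,4,0,0,0],
  [0,0,5,0,0,0],
  [0,0,5,0,0,0],
])

```text
clock: 19.88
eef_pos: [0.5606, 0.1124, 0.137]
tcp_rot: [2.04, 2.388, -0.002]
force: [1.1, 0.1, -4.1]
grip_width: 0.034
grasp_force: 41.0
```

apply_moves([
  [0,0,1,0,0,0],
  [0,0,2,0,0,0],
  [0,0,3,0,0,0],
  [0,0,3,0,0,0],
])

```text
clock: 20.38
eef_pos: [0.5607, 0.1124, 0.1352]
tcp_rot: [2.04, 2.387, -0.0]
force: [-0.0, -0.1, 4.7]
grip_width: 0.0343
grasp_force: 41.6
```

I've met the cup at the expected height. Keep pushing gently.

apply_moves([
  [0,0,1,0,0,0],
  [0,0,2,0,0,0],
  [0,0,3,0,0,0],
  [0,0,4,0,0,0],
  [0,0,5,0,0,0],
])

```text
clock: 21.0
eef_pos: [0.5608, 0.1124, 0.1305]
tcp_rot: [2.039, 2.387, 0.0]
force: [-1.3, -0.5, 7.0]
grip_width: 0.0344
grasp_force: 41.8
```

apply_moves([
  [0,0,1,0,0,0],
  [0,0,2,0,0,0],
  [0,0,3,0,0,0],
  [0,0,3,0,0,0],
])

```text
clock: 21.5
eef_pos: [0.5608, 0.1124, 0.1275]
tcp_rot: [2.039, 2.387, 0.0]
force: [-1.5, -0.7, 6.8]
grip_width: 0.0341
grasp_force: 41.9
```

apply_moves([
  [0,-0.3,1,0,0,0],
  [0,-0.3,2,0,0,0],
  [0,-0.3,3,0,0,0],
  [0,-0.3,4,0,0,0],
  [0,-0.3,4,0,0,0],
])

```text
clock: 22.12
eef_pos: [0.5607, 0.1124, 0.1237]
tcp_rot: [2.039, 2.387, 0.001]
force: [-0.7, 0.3, 7.4]
grip_width: 0.034
grasp_force: 41.9
```

apply_moves([
  [0,0,0.5,0,0,0],
  [0,0,1,0,0,0],
  [0,0,1,0,0,0],
])

```text
clock: 22.5
eef_pos: [0.5607, 0.1124, 0.1228]
tcp_rot: [2.039, 2.387, 0.001]
force: [-1.2, -0.3, 7.7]
grip_width: 0.0344
grasp_force: 41.9
```

apply_moves([
  [0,0,0.5,0,0,0],
  [0,0,1,0,0,0],
  [0,0,1,0,0,0],
])

```text
clock: 22.88
eef_pos: [0.5606, 0.1124, 0.1211]
tcp_rot: [2.039, 2.387, 0.0]
force: [0.0, -0.5, 5.4]
grip_width: 0.0341
grasp_force: 41.5
```

apply_moves([
  [0,0,0.5,0,0,0],
  [0,0,0.5,0,0,0],
])

```text
clock: 23.12
eef_pos: [0.5605, 0.1124, 0.1205]
tcp_rot: [2.039, 2.387, -0.0]
force: [0.0, 0.6, 6.2]
grip_width: 0.034
grasp_force: 41.5
```

The force fell and the plug was drawn down slightly, so the dogs appear to have dropped in. I'll check the sleeve in a picture.

```bash
python3 -c "
from station import r;import cv2
f=r.read_camera('side')['frame'][85:175,260:380]
cv2.imwrite('pics/l1.png',cv2.resize(cv2.convertScaleAbs(f,alpha=1.5,beta=15),(600,450),interpolation=2))"
```

```text
(no output)
```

View pics/l1.png

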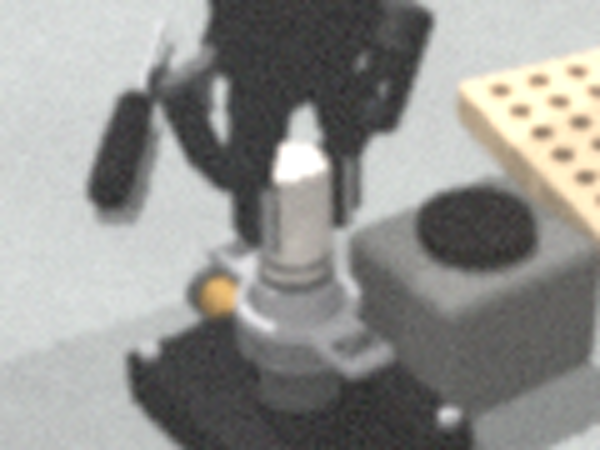

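The sleeve is forward: the ear end is at about (334,156), as at the start, and the neck shows below it. Release and retreat.

apply_moves([
  [0,0,0,0,0,0],
  [0,0,0,0,0,0],
  [0,0,0,0,0,0],
  [0,0,0,0,0,0],
  [0,0,0,0,0,0],
  [0,0,-10,0,0,0],
  [0,0,-40,0,0,0],
  [0,0,-80,0,0,0],
  [0,0,-110,0,0,0],
  [0,0,-110,0,0,0],
], hand=1)

```text
clock: 24.42
eef_pos: [0.5613, 0.1127, 0.2339]
tcp_rot: [2.037, 2.385, 0.006]
force: [-0.2, -0.9, -0.3]
grip_width: 0.0856
grasp_force: 0.0
```

apply_moves([
  [-50,0,0,0,0,0],
  [-100,0,0,0,0,0],
  [-150,0,0,0,0,0],
  [-200,0,0,0,0,0],
  [-200,0,0,0,0,0],
  [-200,0,0,0,0,0],
])

```text
clock: 25.18
eef_pos: [0.5911, -0.0848, 0.2288]
tcp_rot: [-2.04, -2.387, 0.003]
force: [-0.7, -0.0, 0.3]
grip_width: 0.085
grasp_force: 0.0
```

```bash
python3 -c "
from station import r;import cv2,numpy as np
f=r.read_camera('side')['frame'][85:175,260:380];g=r.read_camera('top')['frame'][146:236,188:308]
cv2.imwrite('pics/f1.png',np.hstack([cv2.resize(cv2.convertScaleAbs(k,alpha=1.5,beta=15),(400,300),interpolation=2) for k in(f,g)]))"
```

```text
(no output)
```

View pics/f1.png

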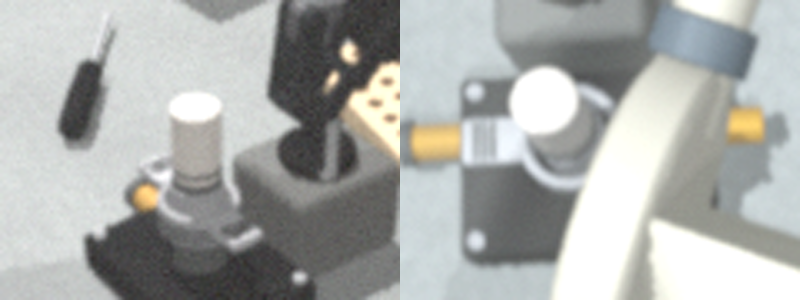

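The cartridge stands upright with its head at about (319,116) in the side view. The sleeve is forward and the robot is clear, so I'm handing in.

```bash
python3 -c "
from h import *
print(tri((318.8,115.6),(230.9,176)))
from station import r
print(r.job_done())"
```

```text
(array([0.5587, 0.1139, 0.1637]), [0.001, 0.001])
the job is handed in; nothing more can be done
None
```

The thick cartridge is in the coupler, upright and released, with the sleeve sprung forward again; I handed the job in at about 25 s, but the hand-in gave no verdict, so whether it passed isn't confirmed.

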